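# Clip the bread bin shut

## Task

The lid of the black bread bin stands ajar on its rubber seal. Swing the red-tabbed wire loop of the latch over and hook its crossbar behind the brass keeper on the lid, let go of it, and only then press the red lever by its thumb button down past its dead point until it lies fully home and the lid is drawn tight. Once it is down, press it home with a steady 15 N or so for half a second, and at no time push the lever with more than 22 N. Do not lean on the lid, leave the other kitchen things where they are, and finish with the robot clear.

Things in the scene. Friction and masses are not known exactly. Their poses are not given: they have to be found in the camera images.
- bin: Black bread bin, 260 mm deep (x), 300 wide (y), 180 high, fixed. Origin: centre of underside; x from its front (sloping side) to its back, z up. The front is upright to 110 mm; from there the top slopes up to the back at 20 degrees for 178 mm, then is level. The draw latch lies on the slope's middle line. The sprung lid begins 35 mm up the slope from the lever pivot.
- latch_base (a point): Latch base plate, fixed on the slope. Origin on the slope surface below the lever pivot; its x points up the slope to the back (20 degrees above level), y along the bin's width, z out of the slope (normal). Within 44 x 32 mm.
- lever_pivot (a point): Hinge axis of the red lever, along bin y, fixed, 8 mm above the slope. The keeper seat lies 64.5 mm up the slope from it with the lid ajar, 61.3 mm once the latch has drawn the lid tight on its springy seal.
- lever (a joint): Angle of the red lever, rad: 0 = closed, flat on the slope, pointing to the front; grows as its tip rises; 1.57 = square to the slope; stop 1.92. Stays where left (friction 0.15 Nm). With the loop hooked it is slack down to 0.95, then torque rises to about 0.5 Nm (11 N at the tip) near 0.7; dead point near 0.2; it must be pushed on to its stop at 0, friction may hold it short.
- lever_tip (a point): Middle of the upper face of the red lever where its black thumb button is screwed in, 44 mm from the pivot, 4.5 mm off the pivot line. The button is round, 20 mm across; its top stands 5 to 13 mm above this point (screwed in to a different, unmeasured height each time): feel for it. Lever: 26 mm wide, 5 mm thick, reaching 55 mm from the pivot; the upper face looks to the back while it stands up.
- loop_pin (a point): Hinge pin of the wire loop on the lever, 20 mm from the lever pivot. At lever angle 0 it lies 19.7 mm down the slope from the pivot and 3.5 mm nearer to the slope; it turns with the lever.
- loop (a joint): Angle of the wire loop relative to the lever, rad; grows as the loop swings up off the keeper and over to the front; stop 4.15. The loop's direction, measured from up-the-slope towards the slope's normal, is this value minus the lever angle. It starts flopped to the front, at the stop. It swings freely and falls by its weight.
- loop_bar (a point): Middle of the crossbar of the wire loop: a steel U of 5 mm wire, 42 mm between its two side wires, crossbar 80 mm from the loop's pin.
- loop_tab (a point): Where to pinch: on the red tab of the loop, 22 mm out from the crossbar. The tab is 14 mm wide (along bin y, the way to pinch), 7 mm thick, 32 mm long from the crossbar, bent by 25 degrees out of the loop's plane (away from the lid when the loop lies hooked).
- keeper (a point): Brass hook on the lid, 18 mm wide. Origin on the slope at the back face of its post; x up the slope, z normal. Post x -6 to 0, 11 mm high; lip x 0 to 4, underside 8 mm up. Crossbar goes over and down to the lid behind the lip (centre x 7 mm or more), then is drawn under it. Lying bar: x 18 mm with lever at 1.9, 13 at 1.65; below 1.4 it catches the lip: pull the loop back, the lever follows (8 N).
- keeper_seat (a point): Where the middle of the crossbar sits when hooked and drawn tight: 2.5 mm behind the post, 4 mm above the slope surface. It moves with the lid, which hinges at the bin's back.
- canister_a: Black canister, 86 mm across, 113 mm high, loose bystander; origin under its centre
- canister_b: Black canister, 86 mm across, 113 mm high, loose bystander; origin under its centre
- canister_c: Black canister, 86 mm across, 113 mm high, loose bystander; origin under its centre
- mug: White mug, 80 mm across, 92 mm high, loose bystander; origin under its centre
- spoon: Wooden spoon, 200 mm long, lying, loose bystander
- plate: White plate, 170 mm across, 18 mm high, loose bystander; origin under its centre

How it is judged (in metres and radians):
On the way, in this order (a step that is already met when the one before it is completed fails the run):
1. the loop's crossbar lies hooked behind the keeper, below its lip, let go of, with the lever still up (x of loop_bar in the frame of keeper between -0.001 and 0.025 m and z of loop_bar in the frame of keeper below 0.0075 m and value of joint lever above 1 rad and distance between the grasp point and loop_tab above 0.045 m), for 0.2 s.
2. the lever, loop still hooked, is pushed down on its stop with 10 to 22 N for 0.3 s (x of loop_bar in the frame of keeper between -0.001 and 0.006 m and z of loop_bar in the frame of keeper below 0.0075 m and value of joint lever below 0.06 rad and (contact force between the fingers and button_c0 above 10 N or contact force between the fingers and lever_c0 above 10 N)), for 0.3 s.
At the end, for the whole second after the job is handed in: Lever within 0.06 rad of fully closed, keeper seat drawn to within 62.8 mm of the latch base up the slope (about 61.3 when latched, 64.5 ajar), crossbar still under the keeper's lip and against its post (within 4 mm of it) (value of joint lever below 0.06 rad and x of keeper_seat in the frame of latch_base below 0.0628 m and x of loop_bar in the frame of keeper between -0.001 and 0.006 m and z of loop_bar in the frame of keeper below 0.0075 m); the robot touches nothing.
It fails at once if the lever or its thumb button is pushed with more than 22 N (contact force between anything else and lever_c0 above 22 N or contact force between anything else and button_c0 above 22 N).
It fails at once if the robot leans on the lid or keeper with more than 20 N (contact force between any of the fingers, the arm and lid above 20 N).
It fails at once if a bystander is moved by more than 30 mm (distance of any of canister_a, canister_b, canister_c, mug, spoon, plate from where it was at the start of the episode above 0.03 m).
It also fails if it takes over 70 s, if anything falls off the work surface, if the arm or the gripper's body presses on something with over 40 N, if the wrist force passes 120 N, or if a joint passes its speed limit or range.

## Robot

A 7-joint arm with a two-finger parallel gripper is mounted at the origin on the work surface. World frame = base frame: x ahead of the robot, y to its left, z up, the work surface at z = 0. Lengths are in mm, angles in rad, forces in N, time in s.
With the tool pointing down it reaches from about 400 to 875 mm from the base axis. Payload 4.4 kg.
Tool frame: the origin (TCP) lies midway between the tips of the shut fingers; the grasp point (between the pads) lies ctrl.grip_depth behind it (ctrl.grip_depth is the distance from the TCP to the grasp point, in mm); z points along the fingers, y is the line along which they close (so a half turn about z gives the same grasp; the last joint's range is limited). The gripper opens to 85 mm and grips with 20 to 120 N. Pads are 22 mm wide; open, the fingers measure 114 mm over their backs; the gripper's body (76 mm by 85 mm) begins 54 mm behind the grasp point. The pads swing forward as they close: fully open they stand 13 mm farther back than shut.
Start: joints at [-1.195, 0.628, 0.038, 1.517, -0.027, 0.996, -0.02], TCP at [277.897, 587.615, 201.513] pointing down, gripper open.
Joint ranges: [-3.06, 3.06], [-0.37, 2.12], [-1.25, 1.32], [0.18, 2.47], [-1.1, 4.24], [0.23, 1.98], [-2.94, 2.94]. Speed limits (rad/s): [2.57, 2.57, 3.14, 3.14, 3.14, 3.14, 3.14].

## Interface

Orientations are given as [roll, pitch, yaw] about the fixed x, y, z axes, in that order (R = Rz(yaw) Ry(pitch) Rx(roll)).
In Python, from cell import ctrl gives the robot as it stands.
- The arm moves only by the tool carry_out, never from a script. Its argument "deltas" is one flat list of numbers, 7 for each row, row after row: the turn, a rotation vector about the tool's x, y, z in degrees, then the shift along the tool's x, y, z in m, then the closure, from -1 (fully open) to 1 (shut). In form: [wx, wy, wz, dx, dy, dz, claw, wx, wy, wz, dx, dy, dz, claw, ...]. A call has 1 to 12 rows; each row shifts and turns the commanded pose from where the row before left it, along the tool's axes as they then stand; what a row does not reach is not made up. A row lasts 1/8 s, in which the tool goes at most 62.5 mm and 10.7 degrees, less where a joint would pass 70% of its speed; a pose out of reach is approached as far as the arm can. A call with a gripper value outside its range is refused whole. The fingers move at their own pace and stop on an object; the grip force is fixed at half the most. Time passes only in rows, so rows that do not move let the fingers close. It gives the time, the measured TCP pose, the force, the opening and the grip force at its end, in the units of the state.
- ctrl.read_state(): the state, without advancing time (a new reading comes with each control period).
- ctrl.get_image(name): name is "scene" or "top"; returns the picture (384x512x3 uint8, red, green, blue); there is no depth.
- ctrl.calibration(name): a dict with "mtx" (3x3 intrinsics, pixels), "R" (3x3) and "t" (3): a world point X has camera coordinates R X + t. Camera axes: x right, y down, z forward; pixel columns grow to the right and rows downward; lengths in mm; the calibration is good to about 2 mm. A picture is of the moment at which its call begins. calibration takes no time and is no camera call.
- ctrl.finish_job(): hands the job in; it is judged then, once.
The state is a dict: "clock": time; "qpos": joint angles; "qd": joint speeds; "tau": joint torques, N m; "eef_pos": TCP position; "tool_rot": TCP orientation; "force": force on the tool from outside, world axes, zero at the start; "torque": the same for the moment, N m; "width": finger opening in mm; "gripper_force": force on a finger pad.
Only numpy, scipy, OpenCV 4.12 (cv2) and the standard library are available. Lean on these libraries where they do the work, as an engineer would, in place of code of your own. Each camera call takes 0.05 s, during which the arm holds its last target. There are 200 camera calls.

## Working session

There is one attempt and no reset: what is moved stays moved. The work goes in short steps, Python scripts to look and compute and a tool call to move; the robot and the scene stay as the last step left them, time stands still between calls to the robot, and variables do not carry over. Pictures are saved under pics/ and viewed, at most 10 in all, crops included, and the job is handed in when it is done.

Besides the shell and the picture viewer there is one more tool, called after ">>>" as name(argument=value, ...) on one line, values as JSON. carry_out: Moves the arm, as the interface text tells. Its arguments: {"type":"object","properties":{"deltas":{"type":"array"}},"required":["deltas"]}

```bash
mkdir -p pics; python3 - <<'E'
from cell import ctrl
import cv2
for n in("scene","top"):
    im=ctrl.get_image(n); cv2.imwrite(f"pics/{n}0.png",im[:,:,::-1])
    c=ctrl.calibration(n); print(n,c)
print(ctrl.read_state(),ctrl.grip_depth)
a=cv2.imread("pics/scene0.png");b=cv2.imread("pics/top0.png")
E
```

```text
scene {'mtx': array([[494.70653184,   0.        , 251.84730541],
       [  0.        , 494.70653184, 186.87312137],
       [  0.        ,   0.        ,   1.        ]]), 'R': array([[ 7.34391806e-01,  6.78725346e-01, -7.61455162e-04],
       [ 4.25335854e-01, -4.61093970e-01, -7.78769389e-01],
       [-5.28921626e-01,  5.71597984e-01, -6.27309858e-01]]), 't': array([-388.60813689, -114.91636657, 1974.28006103])}
top {'mtx': array([[355.6053463 ,   0.        , 259.1807356 ],
       [  0.        , 355.6053463 , 184.83279827],
       [  0.        ,   0.        ,   1.        ]]), 'R': array([[-0.00462219, -0.99989555, -0.01369418],
       [-0.99197969,  0.00631453, -0.12623951],
       [ 0.1263128 ,  0.01300085, -0.99190526]]), 't': array([  17.2196033 ,  532.0836633 , 1175.62645359])}
{'clock': 0.1, 'qpos': array([-1.19483375,  0.62923233,  0.03840917,  1.51826873, -0.02700287,
        0.99626755, -0.01999342]), 'qd': array([-0.00077295, -0.00528885,  0.00177588, -0.00082949,  0.00058496,
        0.00011505,  0.00024232]), 'tau': array([ 2.14316424e-03, -5.64539731e+01,  1.22978613e+00, -1.93979359e+01,
        1.11510762e-02,  5.44602764e-03, -4.51173776e-06]), 'eef_pos': array([277.59366816, 587.08244745, 200.69398766]), 'tool_rot': array([-3.13993321e+00, -8.06577465e-06,  2.69986386e+00]), 'force': array([ 0.67449795, -0.13732031, -0.58283587]), 'torque': array([-0.0091736 ,  0.00707167, -0.01230806]), 'gripper_force': 0.0, 'width': 85.08731700569777} 18.700000000000003
```

View pics/scene0.png

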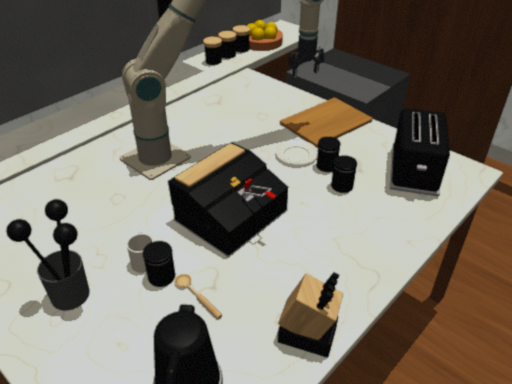

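View pics/top0.png

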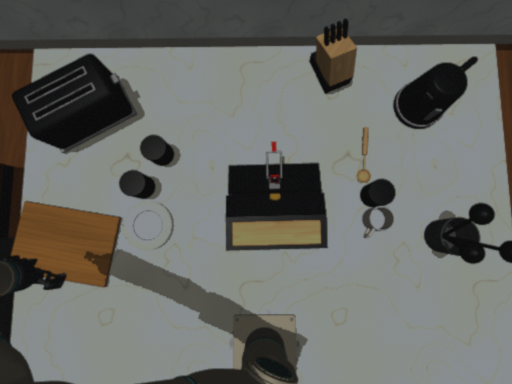

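The bin is near the middle. In the top view the latch is at about (275,170), the sloping front faces away from the robot, and the wood back is at (277,233). I'll enlarge both views.

```bash
python3 - <<'E'
import cv2
a=cv2.imread("pics/scene0.png");b=cv2.imread("pics/top0.png")
a=cv2.convertScaleAbs(a[135:255,160:300],alpha=1.6,beta=20);b=cv2.convertScaleAbs(b[135:255,215:335],alpha=1.6,beta=20)
a=cv2.resize(a,None,fx=5,fy=5,interpolation=2);b=cv2.resize(b,None,fx=5,fy=5,interpolation=2)
cv2.imwrite("pics/a1.png",a);cv2.imwrite("pics/b1.png",b)
E
```

```text
(no output)
```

View pics/a1.png

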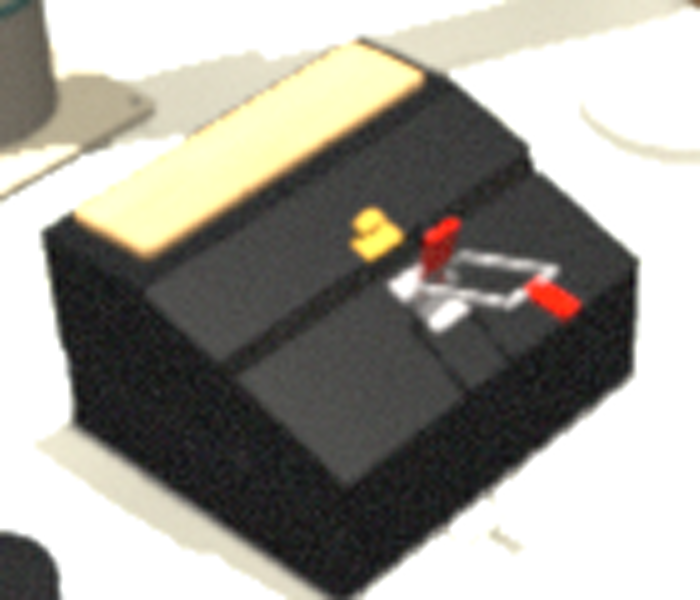

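View pics/b1.png

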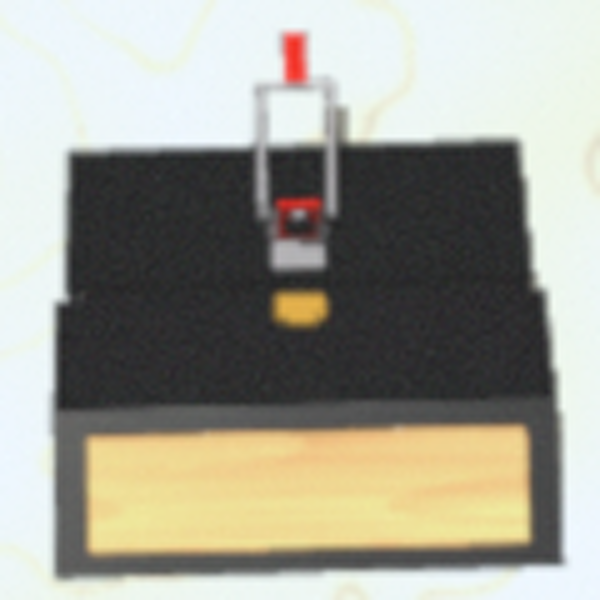

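Scene crop: the lever stands up (red, about (440,248)), the loop runs to its crossbar at about (535,287), the tab ends at (578,312) and the keeper is at (375,235). Top crop: crossbar (297,85), tab tip (295,33), lever (298,218), keeper (302,308). The bin corners are clear in both, so I'll fit the pose and the joint angles.

```bash
cat > m.py <<'E'
import numpy as np
from cell import ctrl
from scipy.optimize import least_squares
C={n:ctrl.calibration(n) for n in("scene","top")}
c,s_=np.cos(np.radians(20)),np.sin(np.radians(20))
def B(p,x,y,z):
    a=p[2];return np.array([p[0]+x*np.cos(a)-y*np.sin(a),p[1]+x*np.sin(a)+y*np.cos(a),z])
def S(p,u,n,y=0): # u,n relative to the latch base (slope), p[3]= distance from front edge
    u=u+p[3];return B(p,-130+u*c-n*s_,y,110+u*s_+n*c)
def rot(a,u,n): return np.array([u*np.cos(a)+n*np.sin(a),-u*np.sin(a)+n*np.cos(a)+8])
def pin(a): return rot(a,-19.7,-3.5)
def d(t): return np.array([np.cos(t),np.sin(t)])
def bar(a,L): return pin(a)+80*d(L-a)
def tab(a,L,k=22): return bar(a,L)+k*d(L-a+np.radians(25))
def px(n,X):
    q=C[n]["mtx"]@(C[n]["R"]@X+C[n]["t"]);return q[:2]/q[2]
E
python3 - <<'E'
from m import *
a0,b0=np.array([160,135]),np.array([215,135])
def model(p):
    a,L=p[4],p[5]
    return [("scene",(348,490),B(p,-130,150,110)),("scene",(637,262),B(p,-130,-150,110)),("scene",(342,600),B(p,-130,150,0)),
    ("scene",(45,232),B(p,130,150,180)),("scene",(75,425),B(p,130,150,0)),
    ("top",(68,152),B(p,-130,-150,110)),("top",(520,142),B(p,-130,150,110)),("top",(55,577),B(p,130,-150,180)),("top",(563,563),B(p,130,150,180)),
    ("scene",(535,287),S(p,*bar(a,L))),("top",(295,85),S(p,*bar(a,L))),("scene",(578,312),S(p,*tab(a,L,32))),("top",(295,34),S(p,*tab(a,L,32))),
    ("top",(301,310),S(p,61,11)),("scene",(375,214),S(p,64,11)),("top",(298,200),S(p,*rot(a,-55,0))),("scene",(444,230),S(p,*rot(a,-55,0)))]
def res(p): return np.ravel([px(n,X)-(np.array(q)/5+(a0 if n=="scene" else b0)) for n,q,X in model(p)])
r=least_squares(res,[600,0,np.pi,70,1.8,4.1],loss="soft_l1",bounds=([300,-200,2.6,20,1,3.6],[900,200,3.7,120,1.93,4.16]))
p=r.x;print(p,r.cost);print(res(p).reshape(-1,2).round(1).tolist())
np.save("p.npy",p)
a,L=p[4:]
for k,v in dict(pivot=(0,8),pin=pin(a),bar=bar(a,L),tab=tab(a,L),tip=rot(a,-44,4.5),keeper=(62,0)).items(): print(k,S(p,*v).round(1))
print("psi",np.degrees(L-a)+20)
E
```

```text
[459.51201995 -34.03236719   3.16899136  62.74369094   1.71776894
   4.16      ] 22.5918361033257
[[-2.8, -1.2], [0.8, -2.5], [-0.4, 2.0], [-2.1, -2.9], [-2.4, 0.1], [-2.6, 0.2], [0.5, -1.0], [-0.7, -1.5], [0.4, -2.0], [-1.0, -0.1], [-1.0, -1.2], [-1.6, -0.0], [-1.4, -1.1], [-0.7, 0.5], [-2.7, 1.3], [-0.6, -1.1], [-0.3, -0.2]]
pivot [533.3 -32.  139. ]
pin [540.6 -31.8 157.6]
bar [615.8 -29.8 185. ]
tab [637.7 -29.1 183.1]
tip [537.7 -31.9 183. ]
keeper [472.3 -33.7 152.7]
psi 159.92953233789967
```

>>> carry_out(deltas=[0,0,-9,0,0,-0.04,-1,0,0,-9,0,0,-0.04,-1,0,0,-9,0,0,-0.04,-1,0,0,0,-0.027,-0.045,0,-1,0,0,0,-0.027,-0.045,0,-1,0,0,0,-0.027,-0.045,0,-1,0,0,0,-0.027,-0.045,0,-1,0,0,0,-0.027,-0.045,0,-1,0,0,0,-0.027,-0.045,0,-1,0,0,0,-0.027,-0.045,0,-1,0,0,0,-0.027,-0.045,0,-1,0,0,0,-0.027,-0.045,0,-1])

```text
clock: 1.6
eef_pos: [533.2, 188.4, 321.2]
tool_rot: [-3.141, -0.001, -3.112]
force: [0.7, -0.5, 0.1]
width: 85.6
gripper_force: 0.0
```

```bash
cat >> m.py <<'E'
from scipy.spatial.transform import Rotation as Rn
def go(pos,tilt,yaw=3.169):
    "turn (deg, tool) and shifts (mm) from the measured pose to TCP pos with inward tilt; shifts in new axes and old axes"
    st=ctrl.read_state();R=Rn.from_euler("xyz",st["tool_rot"]);T=Rn.from_euler("z",yaw)*Rn.from_euler("x",np.pi)*Rn.from_euler("y",np.radians(tilt))
    D=np.array(pos)-st["eef_pos"]
    print("turn",np.degrees((R.inv()*T).as_rotvec()).round(1),"new",T.inv().apply(D).round(1),"old",R.inv().apply(D).round(1),"at",st["eef_pos"].round(1),st["tool_rot"].round(3),"F",st["force"].round(1),"w",round(st["width"],1),"t",round(st["clock"],2))
E
python3 - <<'E'
from m import *
p0=np.load("p.npy")
a0,b0=np.array([159.6,134.6]),np.array([214.6,134.6])
def M(q):
    p=[q[0],q[1],p0[2],p0[3]];a,L=q[4],q[5]
    K=[("scene",(535,287),bar(a,L)),("top",(295,85),bar(a,L)),("scene",(578,312),tab(a,L,32)),("top",(295,34),tab(a,L,32)),
    ("top",(301,310),(61,11)),("scene",(375,214),(64,11)),("top",(298,200),rot(a,-55,0)),("scene",(444,230),rot(a,-55,0))]
    return [(n,o,S(p,*v)+[0,0,q[2]]) for n,o,v in K]
def res(q): return np.append(np.ravel([px(n,X)-(np.array(o)/5+(a0 if n=="scene" else b0)) for n,o,X in M(q)]),[(q[2])/5,0])
r=least_squares(res,[*p0[:2],0,0,1.72,4.15],bounds=([300,-200,-30,-1,1,4.1],[900,200,30,1,1.93,4.16]))
q=r.x;print(q,res(q).round(1))
p=[q[0],q[1],p0[2],p0[3],q[4],q[5],q[2]];np.save("p2.npy",p)
a,L=q[4:]
for k,v in dict(pivot=(0,8),pin=pin(a),bar=bar(a,L),tab=tab(a,L),tip=rot(a,-44,4.5),keeper=(62,0)).items(): print(k,(S(p,*v)+[0,0,q[2]]).round(1))
X=S(p,*tab(a,L))+[0,0,q[2]]
z=np.array([-.5,0,-.866]); go(X+18.7*z-90*z,30)
E
```

```text
[460.20521444 -33.63059454   1.06246397  -0.99         1.72917101
   4.16      ] [-0.5 -0.2 -0.7 -1.  -1.  -0.2 -1.1 -0.9 -0.4  0.6 -2.1  1.5 -0.4 -0.8
  0.2 -0.1  0.2  0. ]
pivot [534.  -31.6 140. ]
pin [541.1 -31.4 158.7]
bar [615.9 -29.4 187. ]
tab [637.8 -28.8 185.4]
tip [537.9 -31.5 184.1]
keeper [473.  -33.3 153.7]
turn [-0.  30.   0.1] new [-153.4 -220.9   -3. ] old [-133.9 -221.2   74. ] at [533.2 188.4 321.2] [-3.141e+00 -1.000e-03 -3.112e+00] F [ 0.7 -0.5  0.1] w 85.6 t 1.6
```

>>> carry_out(deltas=[0,0,0,-0.022,-0.037,0.012,-1,0,0,0,-0.022,-0.037,0.012,-1,0,0,0,-0.022,-0.037,0.012,-1,0,0,0,-0.022,-0.037,0.012,-1,0,0,0,-0.022,-0.037,0.012,-1,0,0,0,-0.022,-0.036,0.012,-1,0,10,0,0,0,0,-1,0,10,0,0,0,0,-1,0,10,0,0,0,0,-1,0,0,0,0,0,0,-1])

```text
clock: 2.85
eef_pos: [671.7, -26.7, 237.7]
tool_rot: [3.141, -0.524, -3.111]
force: [-0.2, 0.4, -1.8]
width: 85.2
gripper_force: 0.0
```

```bash
python3 - <<'E'
from m import *
import cv2
X=np.array([637,-29,185]);z=np.array([-.5,0,-.866]);go(X+18.7*z,30)
print(ctrl.read_state()["qpos"])
a=cv2.convertScaleAbs(ctrl.get_image("scene")[120:260,170:350,::-1],alpha=1.5,beta=15);b=cv2.convertScaleAbs(ctrl.get_image("top")[100:240,195:355,::-1],alpha=1.5,beta=15)
cv2.imwrite("pics/c.png",np.hstack([cv2.resize(a,(400,311)),cv2.resize(b,(355,311))]))
E
```

```text
turn [-0.  -0.   0.1] new [ 3.7 -1.1 81.7] old [ 3.7 -1.  81.7] at [671.7 -26.7 237.7] [ 3.141 -0.524 -3.111] F [-0.2  0.4 -1.8] w 85.2 t 2.85
[-0.02842847  1.04321455  0.07492826  0.66617976 -0.03987337  1.95693699
  1.62248677]
```

View pics/c.png

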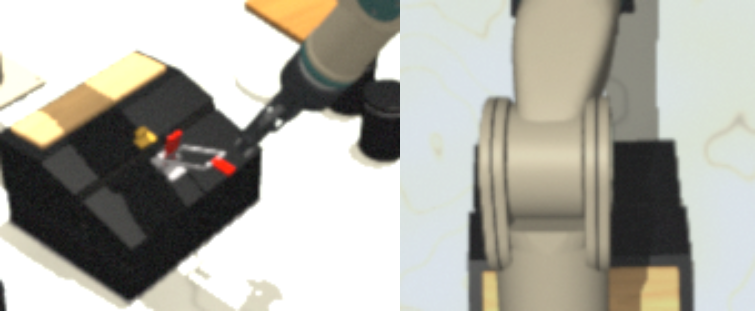

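The scene view shows the fingertips about (245,150), above and in front of the tab at (225,167). That lines up with the pinch, so I'll advance along the tool axis.

>>> carry_out(deltas=[0,0,0,0.001,0,0.02,-1,0,0,0,0.001,0,0.02,-1,0,0,0,0.001,0,0.02,-1,0,0,0,0.0,-0.001,0.02,-1,0,0,0,0,0,0.001,-1])

```text
clock: 3.58
eef_pos: [628.3, -29.6, 183.4]
tool_rot: [3.142, -0.508, -3.113]
force: [0.3, 0.1, 0.5]
width: 85.4
gripper_force: 0.0
```

```bash
python3 - <<'E'
from m import *
import cv2
X=np.array([637,-29,185]);z=np.array([-.5,0,-.866]);go(X+18.7*z,30)
print(ctrl.read_state()["qpos"],px("scene",X),px("scene",ctrl.read_state()["eef_pos"]-18.7*z))
a=cv2.convertScaleAbs(ctrl.get_image("scene")[140:220,220:320,::-1],alpha=1.6,beta=20)
cv2.imwrite("pics/d.png",cv2.resize(a,(700,560),interpolation=2))
E
```

```text
turn [-0.   0.9  0.1] new [-6.7  0.6 13. ] old [-6.5  0.6 13.1] at [628.3 -29.6 183.4] [ 3.142 -0.508 -3.113] F [0.3 0.1 0.5] w 85.4 t 3.58
[-0.03191253  0.96112327  0.0694231   0.99249991 -0.03222711  1.69684064
  1.62643288] [271.36808321 195.19817197] [271.53533902 191.67888845]
```

View pics/d.png

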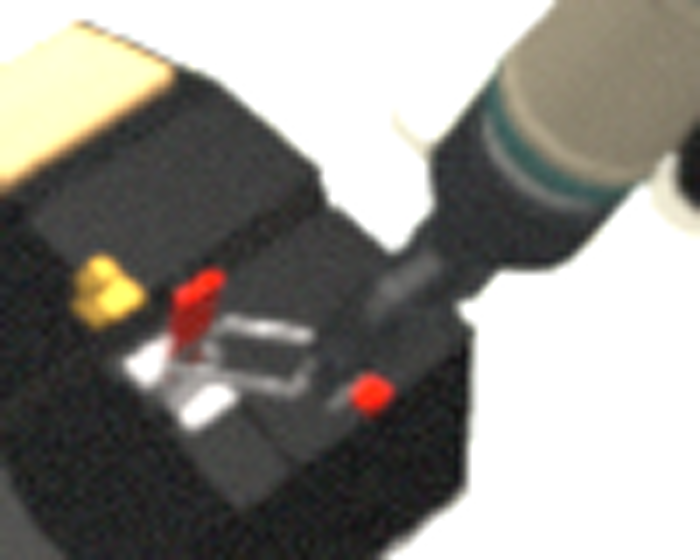

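The near finger is beside the tab, with the tab end showing at (370,393). I need 13 mm more depth and about 6 mm towards the tip, then close.

>>> carry_out(deltas=[0,0.9,0,-0.006,0.0005,0.006,-1,0,0,0,0,0,0.006,-1,0,0,0,0,0,0.001,0,0,0,0,0,0,0,0.4,0,0,0,0,0,0,1,0,0,0,0,0,0,1,0,0,0,0,0,0,1,0,0,0,0,0,0,1,0,0,0,0,0,0,1])

```text
clock: 4.75
eef_pos: [628.3, -28.9, 165.9]
tool_rot: [3.141, -0.526, -3.112]
force: [-0.6, 0.6, 0.9]
width: 0.0
gripper_force: 0.0
```

```bash
python3 - <<'E'
from m import *
X=np.array([637,-29,185]);z=np.array([-.5,0,-.866]);go(X+18.7*z,30)
E
```

```text
turn [-0.  -0.1  0.1] new [ 2.  -0.1 -2.2] old [ 2.  -0.1 -2.2] at [628.3 -28.9 165.9] [ 3.141 -0.526 -3.112] F [-0.6  0.6  0.9] w 0.0 t 4.75
```

The fingers closed on nothing, so I'll look.

```bash
python3 - <<'E'
from m import *
import cv2
a=cv2.convertScaleAbs(ctrl.get_image("scene")[140:220,220:320,::-1],alpha=1.6,beta=20)
cv2.imwrite("pics/e.png",cv2.resize(a,(700,560),interpolation=2))
st=ctrl.read_state();R=Rn.from_euler("xyz",st["tool_rot"]).as_matrix()
print("tcp px in crop",(px("scene",st["eef_pos"])-[220,140])*7,(px("scene",st["eef_pos"]-18.7*R[:,2])-[220,140])*7)
E
```

```text
tcp px in crop [343.59257957 411.01139267] [361.02517131 391.76162275]
```

View pics/e.png

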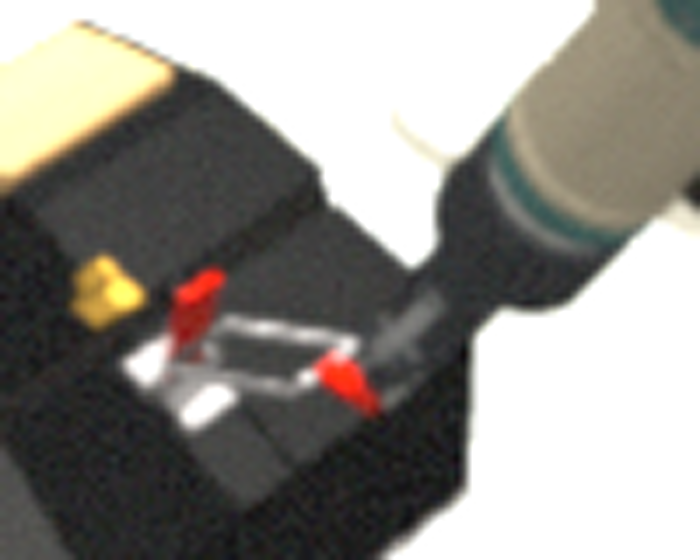

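The tab is still visible at (320–375, 355–412) with the dark fingers beside it. Dark fingers on a black bin are hard to read, so I'll brighten both pictures and overlay the predicted points.

```bash
python3 - <<'E'
from m import *
import cv2
p=np.load("p2.npy");a,L,dz=p[4:7]
st=ctrl.read_state();R=Rn.from_euler("xyz",st["tool_rot"]).as_matrix();T=st["eef_pos"]
out=[]
for f,ft in(("d",np.array([628.3,-29.6,183.4])),("e",T)):
    im=cv2.imread(f"pics/{f}.png")
    im=(255*np.clip((im/255.-.1)*2.2,0,1)**.55).astype(np.uint8)
    def dot(X,col):
        q=(px("scene",X)-[219.5,139.5])*7;cv2.circle(im,tuple(int(v) for v in q),3,col,-1)
    for k in(0,22,32):
        for y in(-7,7): dot(S(p,*tab(a,L,k),y)+[0,0,dz],(255,255,0))
    for y in([-42,42] if f=="d" else [0]):
        b=-13 if f=="d" else 0
        for w in(-11,11):
            for h in(0,-37): dot(ft+R@[w,y,h+b],(0,255,0))
    out.append(im[200:500,150:540])
cv2.imwrite("pics/f.png",np.hstack(out))
E
```

```text
(no output)
```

View pics/f.png

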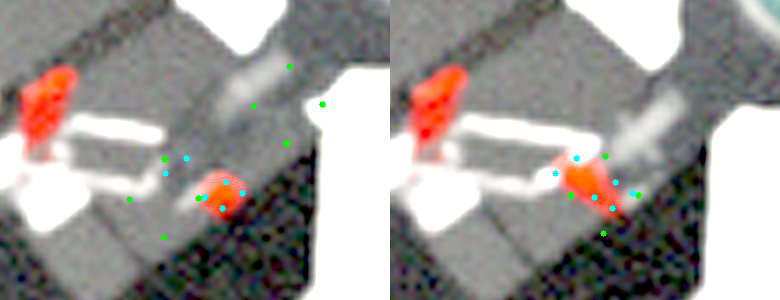

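```bash
python3 - <<'E'
import cv2,numpy as np
s=cv2.convertScaleAbs(cv2.imread("pics/scene0.png")[140:220,220:320],alpha=1.6,beta=20)
d=cv2.resize(cv2.imread("pics/d.png"),(100,80),interpolation=cv2.INTER_AREA);e=cv2.resize(cv2.imread("pics/e.png"),(100,80),interpolation=cv2.INTER_AREA)
for im in(s,d,e):
    for r in range(46,66):
        print(r+140,"".join("R" if im[r,c,2]>im[r,c,1]+60 else "%x"%(int(im[r,c].mean())//16) for c in range(36,72)))
    print()
E
```

```text
186 bRRb977665544333333333333333336aRRRR
187 abbaaabRbb9876643333333333333337RRRR
188 5666789baaaabRR84333333333333338RRRR
189 444444556678bRR84343333333333228RRRR
190 44433333446RRR954344333333332228RRRR
191 433334434RRRRRR43433333333322218RRRR
192 443443468RRRRRRR5433333333211229RRRR
193 7666558RRRRRRRRRRR44333322211239RRRR
194 bcRRa9RRc8RRRRRRRRRR433212222229RRRR
195 9acbabRa75RRRRRRRRRR432211112129RRRR
196 556679854444RRRRRRRR321121112239RRRR
197 4444454433344RRRRRRR222112112139RRRR
198 334434334333344RRRR211112112113aRRRR
199 3334444443334433322211121221114RRRRR
200 3234443434443332221212211211114RRRRR
201 3334444444333331211112221122214RRRRR
202 4334344344433122121211222221115RRRRR
203 4333344433332111112112122111126RRRRR
204 4432334333221221221111221122216RRRRR
205 4443233332111121111112112121126RRRRR

186 RRRb987654333333343333333333346bRRRR
187 acbbaaba743333333333333333433347RRRR
188 66677899743333333333333333343338RRRR
189 44444555433333333333333333433238RRRR
190 34444444433433333333333434332228RRRR
191 44444445543343333333334333321129RRRR
192 44444455543333333343334333222
[... 723 characters left out ...]
R965666555533332118RRRR
191 444444445RRRRRR65555444433232129RRRR
192 444444578RRRRRRR5444433333221239RRRR
193 5555448RRRRRRRRR433333343211123aRRRR
194 8898769Rc8RRRRRRR33334443211113aRRRR
195 7888888875RRRRRRR43455432211223aRRRR
196 556667654444RRRRRR5665322212223aRRRR
197 4444444444444RRRRR5653212112113aRRRR
198 344434444444444RRR4432121221213aRRRR
199 3344444444444443332222112221224bRRRR
200 3334444444444432222121212221125RRRRR
201 3234444444444322211221122221125RRRRR
202 4333344444332221112211221121125RRRRR
203 4433344444321122111121221112126RRRRR
204 4443334443221111211111211211127RRRRR
205 4443333332112111221111111122117RRRRR
<stdin>:6: RuntimeWarning: overflow encountered in scalar add
```

The tab has not moved, and the visible fingertips end beside its tip, short of where I expected. I'll reopen, go about 20 mm deeper and slightly inward, where there's free space, and close again.

>>> carry_out(deltas=[0,0,0,0,0,-0.012,-1,0,0,0,0,0,-0.012,-1,0,0,0,0,0,0,-1,0,0,0,0,0,0,-1,0,0,0,0,0,0,-1,0,0,0,0.003,0,0.015,-1,0,0,0,0,0,0.015,-1,0,0,0,0,0,0.014,-1,0,0,0,0,0,0,0.4,0,0,0,0,0,0,1,0,0,0,0,0,0,1,0,0,0,0,0,0,1])

```text
clock: 6.3
eef_pos: [616.4, -30.7, 150.5]
tool_rot: [-3.139, -0.524, -3.114]
force: [4.7, -7.6, 2.9]
width: 12.8
gripper_force: 43.8
```

>>> carry_out(deltas=[0,0,0,0,0,0,1,0,0,0,0,0,0,1,0,0,0,0,0,0,1])

```text
clock: 6.68
eef_pos: [616.5, -31.2, 150.5]
tool_rot: [-3.138, -0.524, -3.115]
force: [3.1, -4.5, 0.9]
width: 12.0
gripper_force: 60.0
```

Width is 12 mm at 60 N, so the tab is held. Now I'll swing the loop about its pin (about X 541, Z 159), two rows first to check how turn and shift combine.

>>> carry_out(deltas=[0,-8,0,0.0042,0,-0.0097,1,0,-8,0,0.0042,0,-0.0097,1,0,0,0,0,0,0,1])

```text
clock: 7.05
eef_pos: [613.5, -31.3, 172.7]
tool_rot: [-3.139, -0.248, -3.114]
force: [-1.2, -4.7, -6.4]
width: 12.2
gripper_force: 61.1
```

```bash
cat >> m.py <<'E'
def chk(P=(541,159),ref=((616.5,150.5),30)):
    st=ctrl.read_state();z=Rn.from_euler("xyz",st["tool_rot"]).as_matrix()[:,2];t=np.degrees(np.arctan2(-z[0],-z[2]))
    P=np.array(P);d_=np.radians(ref[1]-t);v=np.array(ref[0])-P
    w=P+[v[0]*np.cos(d_)-v[1]*np.sin(d_),v[0]*np.sin(d_)+v[1]*np.cos(d_)]
    e=st["eef_pos"][[0,2]]
    print("tilt",t.round(1),"want",w.round(1),"is",e.round(1),"y",st["eef_pos"][1].round(1),"F",st["force"].round(1),"M",st["torque"].round(2),"w",round(st["width"],1),"q",st["qpos"].round(2),"t",round(st["clock"],2))
    dd=w-e;th=np.radians(t);print("corr tool x,z mm",(dd@[-np.cos(th),np.sin(th)]).round(1),(dd@[-np.sin(th),-np.cos(th)]).round(1))
E
python3 -c "
from m import *
chk()"
```

```text
tilt 14.2 want [616.  171.4] is [613.5 172.7] y -31.3 F [-1.2 -4.7 -6.4] M [-1.02 -0.53  0.4 ] w 12.2 q [-0.03  0.76  0.06  1.38 -0.03  1.26  1.63] t 7.05
corr tool x,z mm -2.7 0.6
```

Shifts act in the turned axes, and forces are small. Continuing.

>>> carry_out(deltas=[0,-8,0,0.0022,0,-0.01,1,0,-8,0,0.0035,0,-0.01,1,0,-8,0,0.0035,0,-0.01,1,0,0,0,0,0,0,1])

```text
clock: 7.55
eef_pos: [602.9, -31.1, 199.8]
tool_rot: [-3.141, 0.162, -3.115]
force: [-5.1, -4.6, -9.9]
width: 12.1
gripper_force: 60.6
```

```bash
python3 -c "
from m import *
chk()"
```

```text
tilt -9.3 want [604.8 200.2] is [602.9 199.8] y -31.1 F [-5.1 -4.6 -9.9] M [-1.    1.53 -0.33] w 12.1 q [-0.02  0.48  0.04  1.83 -0.04  0.67  1.65] t 7.55
corr tool x,z mm -2.0 -0.1
```

>>> carry_out(deltas=[0,-8,0,0.0045,0,-0.0085,1,0,-8,0,0.0035,0,-0.01,1,0,0,0,0,0,0,1])

```text
clock: 7.92
eef_pos: [588.1, -31.5, 214.5]
tool_rot: [3.14, 0.428, -3.116]
force: [-6.0, -5.7, -13.9]
width: 12.2
gripper_force: 61.8
```

```bash
python3 -c "
from m import *
chk()"
```

```text
tilt -24.5 want [591.8 215.5] is [588.1 214.5] y -31.5 F [ -6.   -5.7 -13.9] M [-1.51  3.3  -0.32] w 12.2 q [-0.02  0.36  0.05  2.12 -0.17  0.24  1.78] t 7.92
corr tool x,z mm -3.8 0.6
```

J6 is now at its limit, at loop angle about 105°. From here I'll translate along the arc and tilt back slightly, letting the tab turn in the pads.

>>> carry_out(deltas=[0,2,0,0.0085,0,-0.0046,1,0,2,0,0.0085,0,-0.0046,1,0,0,0,0,0,0,1])

```text
clock: 8.3
eef_pos: [574.9, -31.7, 217.1]
tool_rot: [3.141, 0.365, -3.114]
force: [0.2, -5.4, -15.0]
width: 12.0
gripper_force: 59.7
```

```bash
python3 -c "
from m import *
chk()"
```

```text
tilt -20.9 want [595.2 212.3] is [574.9 217.1] y -31.7 F [  0.2  -5.4 -15. ] M [-1.21  1.18 -0.33] w 12.0 q [-0.05  0.35  0.09  2.09 -0.15  0.35  1.76] t 8.3
corr tool x,z mm -17.2 11.8
```

>>> carry_out(deltas=[0,2,0,0.0097,0,-0.0015,1,0,2,0,0.0097,0,-0.0015,1,0,2,0,0.01,0,0,1,0,2,0,0.01,0,0,1,0,0,0,0,0,0,1])

```text
clock: 8.93
eef_pos: [547.8, -32.4, 215.7]
tool_rot: [-3.142, 0.251, -3.114]
force: [3.7, -4.4, 10.4]
width: 12.2
gripper_force: 58.4
```

```bash
python3 -c "
from m import *
chk()"
```

```text
tilt -14.4 want [600.9 205.7] is [547.8 215.7] y -32.4 F [ 3.7 -4.4 10.4] M [-0.58 -1.28 -0.44] w 12.2 q [-0.08  0.35  0.12  2.04 -0.12  0.51  1.73] t 8.93
corr tool x,z mm -49.0 22.8
```

>>> carry_out(deltas=[0,2,0,0.0096,0,-0.002,1,0,2,0,0.0096,0,-0.002,1,0,2,0,0.0098,0,0.0016,1,0,2,0,0.0098,0,0.0016,1,0,0,0,0,0,0,1])

```text
clock: 9.55
eef_pos: [504.8, -33.7, 206.7]
tool_rot: [-3.141, 0.102, -3.113]
force: [-0.8, -4.2, 8.2]
width: 10.0
gripper_force: 58.8
```

```bash
python3 -c "
from m import *
chk()"
```

```text
tilt -5.8 want [607.2 196.3] is [504.8 206.7] y -33.7 F [-0.8 -4.2  8.2] M [-0.96 -0.12  0.06] w 10.0 q [-0.09  0.37  0.14  2.01 -0.09  0.67  1.71] t 9.55
corr tool x,z mm -100.8 20.7
```

>>> carry_out(deltas=[0,2,0,0.009,0,0.0037,1,0,2,0,0.009,0,0.0037,1,0,2,0,0.0085,0,0.0055,1,0,2,0,0.0085,0,0.0055,1,0,0,0,0,0,0,1])

```text
clock: 10.18
eef_pos: [467.3, -33.3, 184.5]
tool_rot: [3.14, -0.045, -3.112]
force: [-3.0, 0.6, 5.0]
width: -0.3
gripper_force: 0.2
```

```bash
python3 -c "
from m import *
chk()"
```

```text
tilt 2.6 want [611.9 186.2] is [467.3 184.5] y -33.3 F [-3.   0.6  5. ] M [0.06 0.51 0.02] w -0.3 q [-0.1   0.42  0.15  1.99 -0.08  0.78  1.7 ] t 10.18
corr tool x,z mm -144.4 -8.3
```

It slipped out, but past the top. I'll back straight up and look.

>>> carry_out(deltas=[0,0,0,0,0,-0.02,1,0,0,0,0,0,-0.03,1,0,0,0,0.03,0.02,-0.03,1,0,0,0,0.03,0.04,-0.03,1,0,0,0,0,0.05,0,1,0,0,0,0,0.05,0,1,0,0,0,0,0.04,0,1,0,0,0,0,0,0,1])

```text
clock: 11.18
eef_pos: [407.4, 168.2, 297.5]
tool_rot: [3.139, -0.041, -3.106]
force: [0.3, -0.1, 0.3]
width: -0.2
gripper_force: 0.0
```

```bash
python3 - <<'E'
from m import *
import cv2
st=ctrl.read_state();print(st["eef_pos"],st["force"],st["clock"])
sc=ctrl.get_image("scene");tp=ctrl.get_image("top")
cv2.imwrite("pics/s2.png",sc[:,:,::-1]);cv2.imwrite("pics/t2.png",tp[:,:,::-1])
a=cv2.convertScaleAbs(sc[145:225,200:300,::-1],alpha=1.6,beta=20);b=cv2.convertScaleAbs(tp[145:215,240:310,::-1],alpha=1.6,beta=20)
cv2.imwrite("pics/g.png",np.hstack([cv2.resize(a,(420,336),interpolation=2),cv2.resize(b,(336,336),interpolation=2)]))
E
```

```text
[407.36124371 168.15412256 297.45497476] [ 0.31202794 -0.11110137  0.34085898] 11.175
```

View pics/g.png

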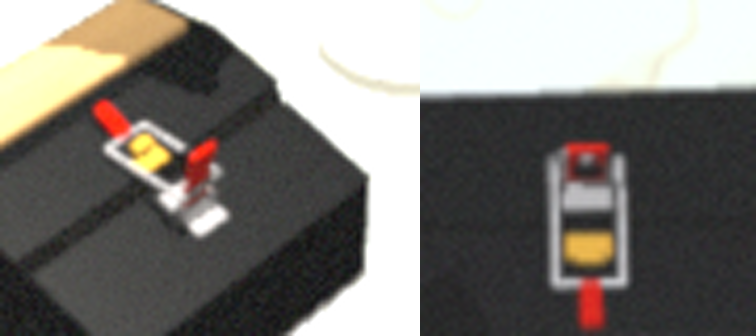

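The loop now lies over the keeper with its crossbar behind it: scene bar about (125,155), keeper (150,150); top bar row 283, below the keeper at 245. The lever is still up at (200,160). Next I'll check numerically where the shut fingertips appear against the reported TCP.

```bash
python3 - <<'E'
from m import *
import cv2
T=ctrl.read_state()["eef_pos"]
im=cv2.imread("pics/s2.png").astype(int).mean(2)
u=px("scene",T);print(u,px("scene",T+[0,0,20]),px("scene",T+[0,0,40]))
u=u.round().astype(int)
for r in range(u[1]-26,u[1]+8): print(r,"".join("%x"%(int(im[r,c])//16) for c in range(u[0]-18,u[0]+19)))
# lever/loop estimate from the new pictures
p=np.load("p2.npy");dz=p[6]
ob=[("scene",(202,144)),("top",(588,147))]
from scipy.optimize import brentq
for a in(1.6,1.7,1.8,1.9):
    X=S(p,*rot(a,-55,0))+[0,0,dz]
    print(a,X.round(1),"scene crop",((px("scene",X)-[199.5,144.5])*4.2).round(),"top crop",((px("top",X)-[239.5,144.5])*4.8+[420,0]).round())
E
```

```text
[258.39994142 112.96867507] [258.4451052  107.74784171] [258.4909596  102.44717308]
87 cccccc9423211122100111011111115accccc
88 cccccca632211111111111111111138bccccc
89 ccccccb95211101111111110011115acccccc
90 cccccccb9521100111011101101237bcccccc
91 ccccccccb95211010011111011478accccccc
92 cccccccccb84101111111111138abcccccccc
93 ccccccccccb7310001110111149bccccccccc
94 ccccccccccca74211110111126acccccccccc
95 ccccccccccccb974211011135accccccccccc
96 ccccccccccccccba731011236bccccccccccc
97 cccccccccccccccc941012336bccccccccccc
98 cccccccccccccccc941113336bccccccccccc
99 cccccccccccccccc941113336bccccccccccc
100 cccccccccccccccc941113336bccccccccccc
101 cccccccccccccccc941113338bccccccccccc
102 cccccccccccccccc941123349cccccccccccc
103 cccccccccccccccca5212335acccccccccccc
104 ccccccccccccccccb8522346bcccccccccccc
105 cccccccccccccccccb97557accccccccccccc
106 cccccccccccccccccccbaabcccccccccccccc
107 ccccccccccccccccccccccccccccccccccccc
108 ccccccccccccccccccccccccccccccccccccc
109 ccccccccccccccccccccccccccccccccccccc
110 ccccccccccccccccccccccccccccccccccccc
111 ccccccccccccccccccccccccccccccccccccc
112 ccccccccccccccccccccccccccccccccccccc
113 ccccccccccccccccccccccccccccccccccccc
114 ccccccccccccccccccccccccccccccccccccc
115 ccccccccccccccccccccccccccccccccccccc
116 ccccccccccccccccccccccccccccccccccccc
117 ccccccccccccccccccccccccccccccccccccc
118 ccccccccccccccccccccccccccccccccccccc
119 ccccccccccccccccccccccccccccccccccccc
120 ccccccccccccccccccccccccccccccccccccc
1.6 [551.2 -31.1 192.2] scene crop [213. 157.] top crop [584. 130.]
1.7 [545.9 -31.3 193.7] scene crop [208. 152.] top crop [585. 138.]
1.8 [540.5 -31.4 194.6] scene crop [202. 148.] top crop [585. 147.]
1.9 [535.  -31.6 195. ] scene crop [197. 145.] top crop [585. 155.]
```

The shut fingertips show about 30 mm above the reported TCP and a few mm towards +y, which also explains the missed pinch. I'll allow for that, since contact is found by feel. The lever is at about 1.78 rad. Planning the press path.

```bash
cat >> m.py <<'E'
p=np.load("p2.npy");TIP=29.
def press(a,tilt,h=9,g=0,corner=0):
    "TCP for finger end centre (or its front corner) at button top with clearance g, lever at a"
    X=S(p,*rot(a,-44,4.5+h+g))+[0,0,p[6]];t=np.radians(tilt)
    x=np.array([-np.cos(t),0,np.sin(t)]);z=np.array([-np.sin(t),0,-np.cos(t)])
    X=X+11*corner*x+TIP*z;X[1]=-37;return X
E
python3 - <<'E'
from m import *
for a,g in((1.78,25),(1.78,3),(1.6,0),(1.4,0),(1.2,0),(1.0,0)): print(a,g,press(a,-20,g=g,corner=1).round(1))
X=press(1.78,-20,g=25,corner=1);go(X+[0,0,80],-20);print(ctrl.read_state()["qpos"].round(2))
E
```

```text
1.78 25 [501.6 -37.  158. ]
1.78 3 [523.3 -37.  154.9]
1.6 0 [534.6 -37.  155. ]
1.4 0 [543.7 -37.  153.9]
1.2 0 [552.4 -37.  151. ]
1.0 0 [560.3 -37.  146.4]
turn [  0.  -22.4   0.1] new [ -62.7 -203.8   86.1] old [ -90.2 -204.    55.8] at [407.7 164.3 297.4] [ 3.142 -0.041 -3.112] F [ 0.3 -0.   0.6] w 0.2 t 11.28
[-0.47  0.23  0.05  1.9  -0.03  1.05  1.19]
```

>>> carry_out(deltas=[0,0,0,-0.018,-0.041,0.01,1,0,0,0,-0.018,-0.041,0.01,1,0,0,0,-0.018,-0.041,0.01,1,0,0,0,-0.018,-0.041,0.01,1,0,0,0,-0.018,-0.04,0.01,1,0,-7.5,0,0,0,0,1,0,-7.5,0,0,0,0,1,0,-7.4,0,0,0,0,1,0,0,0,0,0,0,1])

```text
clock: 12.4
eef_pos: [497.5, -38.5, 242.9]
tool_rot: [3.141, 0.346, -3.116]
force: [0.1, 0.1, 0.1]
width: 0.2
gripper_force: 0.0
```

```bash
python3 - <<'E'
from m import *
go(press(1.78,-20,g=25,corner=1),-20);print(ctrl.read_state()["qpos"].round(2))
E
```

```text
turn [ 0.  -0.2 -0.1] new [25.2  1.4 81.2] old [24.9  1.4 81.3] at [497.5 -38.5 242.9] [ 3.141  0.346 -3.116] F [0.1 0.1 0.1] w 0.2 t 12.4
[-0.05  0.21  0.11  2.2  -0.13  0.39  1.76]
```

>>> carry_out(deltas=[0,0,0,0.005,0.001,0.016,1,0,0,0,0.005,0,0.016,1,0,0,0,0.005,0,0.016,1,0,0,0,0.005,0,0.016,1,0,0,0,0.005,0,0.016,1,0,0,0,0,0,0,1])

```text
clock: 13.15
eef_pos: [501.2, -32.5, 170.6]
tool_rot: [3.129, 0.333, -3.115]
force: [-1.4, 0.0, -0.1]
width: 0.3
gripper_force: 0.0
```

```bash
python3 - <<'E'
from m import *
import cv2
go(press(1.78,-20,g=3,corner=1),-20);print(ctrl.read_state()["qpos"].round(2))
a=cv2.convertScaleAbs(ctrl.get_image("scene")[135:215,210:310,::-1],alpha=2.2,beta=40)
cv2.imwrite("pics/h.png",cv2.resize(a,(700,560),interpolation=2))
for k in(0,29,66):
  st=ctrl.read_state();z=Rn.from_euler("xyz",st["tool_rot"]).as_matrix()[:,2];print(k,((px("scene",st["eef_pos"]-k*z)-[209.5,134.5])*7).round())
E
```

```text
turn [ 0.7 -0.9 -0.1] new [-15.3  -5.1  22.3] old [-15.7  -5.3  21.9] at [501.2 -32.5 170.6] [ 3.129  0.333 -3.115] F [-1.4  0.  -0.1] w 0.3 t 13.15
[-0.22  0.36  0.33  2.29 -0.75  0.24  2.38]
0 [203. 323.]
29 [186. 267.]
66 [164. 195.]
```

View pics/h.png

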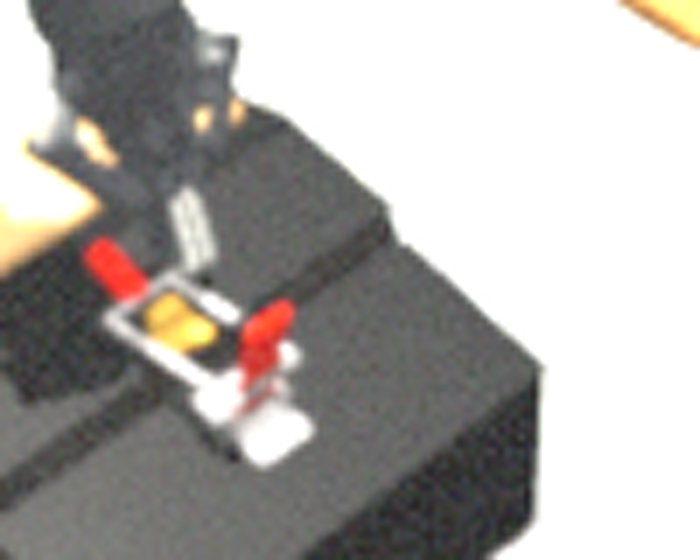

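The view shows the shut pad ends at about (200,270), behind the lever at (262,335), with nothing touched. Real tips are about 28 mm behind the TCP and about 6 mm forward. J6 is saturated at this tilt, so I'll use a smaller one.

>>> carry_out(deltas=[0,5,0,0,0,-0.012,1,0,5,0,0,0,-0.01,1,0,4,0,0,0,0,1,0,0,0,0,0,0,1])

```text
clock: 13.7
eef_pos: [495.4, -33.7, 192.6]
tool_rot: [3.132, 0.091, -3.11]
force: [0.4, 0.1, 0.1]
width: -0.5
gripper_force: 0.0
```

```bash
sed -i 's/TIP=29./TIP=28./; s/X+11\*corner/X+(6+11*corner)/; s/X\[1\]=-37/X[1]=-34/' m.py; python3 - <<'E'
from m import *
go(press(1.78,-6,g=10,corner=1),-6);print(ctrl.read_state()["qpos"].round(2))
for a in(1.78,1.6,1.4,1.2,1.0):print(a,press(a,-6,corner=1).round(1))
E
```

```text
turn [ 0.6 -0.8  0.2] new [-3.7 -0.5 35.9] old [-4.2 -0.8 35.9] at [495.4 -33.7 192.6] [ 3.132  0.091 -3.11 ] F [0.4 0.1 0.1] w -0.5 t 13.7
[-0.45  0.45  0.67  2.04 -0.48  0.7   2.12]
1.78 [512.7 -34.  155.9]
1.6 [521.  -34.  156.4]
1.4 [530.1 -34.  155.3]
1.2 [538.8 -34.  152.4]
1.0 [546.8 -34.  147.8]
```

>>> carry_out(deltas=[0.6,-0.8,0.2,-0.003,0,0.012,1,0,0,0,0,0,0.012,1,0,0,0,0,0,0.012,1,0,0,0,-0.004,0,0,1,0,0,0,-0.004,0,0,1,0,0,0,-0.004,0,0,1,0,0,0,0,0,0,1])

```text
clock: 14.58
eef_pos: [512.5, -32.2, 158.0]
tool_rot: [3.14, 0.105, -3.115]
force: [-0.7, 0.5, 0.8]
width: -0.3
gripper_force: 0.0
```

>>> carry_out(deltas=[0,0,0,-0.004,0,0,1,0,0,0,-0.004,0,0,1,0,0,0,-0.004,0,0,1,0,0,0,0,0,0,1])

```text
clock: 15.08
eef_pos: [523.6, -31.9, 158.8]
tool_rot: [3.14, 0.103, -3.115]
force: [-1.8, -0.5, 0.4]
width: 0.1
gripper_force: 1.0
```

>>> carry_out(deltas=[0,0,0,-0.003,0,0,1,0,0,0,-0.003,0,0.001,1,0,0,0,0,0,0,1])

```text
clock: 15.45
eef_pos: [530.5, -31.7, 158.6]
tool_rot: [3.14, 0.104, -3.115]
force: [-3.0, 0.3, 0.2]
width: 0.3
gripper_force: 0.7
```

>>> carry_out(deltas=[0,0,0,-0.003,0,0.001,1,0,0,0,-0.003,0,0.001,1,0,0,0,0,0,0,1])

```text
clock: 15.82
eef_pos: [536.9, -31.6, 157.3]
tool_rot: [3.14, 0.105, -3.115]
force: [-0.3, 0.2, -0.1]
width: -0.2
gripper_force: 0.3
```

>>> carry_out(deltas=[0,0,0,-0.003,0,0.001,1,0,0,0,-0.003,0,0.002,1,0,0,0,-0.002,0,0.002,1])

```text
clock: 16.2
eef_pos: [545.4, -31.5, 153.3]
tool_rot: [3.14, 0.105, -3.115]
force: [-1.2, -0.1, 4.4]
width: 0.1
gripper_force: 2.0
```

```bash
python3 - <<'E'
from m import *
import cv2
st=ctrl.read_state();print(st["eef_pos"].round(1),st["force"].round(1),st["qpos"].round(2))
tp=ctrl.get_image("top");sc=ctrl.get_image("scene");cv2.imwrite("pics/s3.png",sc[:,:,::-1])
s=sc.astype(int)
for r in range(172,200): print(r,"".join("R" if s[r,c,0]>s[r,c,1]+45 and s[r,c,0]>1.8*s[r,c,1] else "%x"%(s[r,c].mean().astype(int)//16) for c in range(215,275)))
for a in(1.78,1.4,1.2,1.1,1.0,.9,.8):
    print(a,px("scene",S(p,*rot(a,-55,2),-13)+[0,0,p[6]]).round(1),px("scene",S(p,*rot(a,-55,2),13)+[0,0,p[6]]).round(1))
E
```

```text
[545.4 -31.5 153.3] [-1.2 -0.1  4.4] [-0.39  0.57  0.6   1.98 -0.56  0.65  2.16]
172 0000000012RRRRR2111111110101111100111111111100111111111259bc
173 000000100RRRRRRR2111111111111111111222100010011111111111247a
174 0000000001RRRRRRR2112211111111110122321111011111111111111137
175 0000000000RRRRRRRR234432111110111232321011111111111111111113
176 00000000001RRRRRRR468875311111101233321011111111111111111111
177 000000000001RRRRRR788778642111111233331111111111111111111111
178 0000000000001RRRRR788657875311111233332111111111111111111111
179 00000000001001RR44677654678731111233332111111111111111111111
180 000000000000124434445776457863111233332111111111111111111111
181 000000000012443233447888633664211233332211111111111111111111
182 000000001002453224678888631243111134333111111111111111111111
183 000000000001345444688886421111122234322112211111111111111111
184 00000000000013455556875321100022344321112R211111111111111111
185 000000001000012345555531000101122332222RRRR21111111111111111
186 00000000000001013454321100111221111244RRRRR21111111111111111
187 000000000000100012344311111256521112RRRR
[... 325 characters left out ...]
11121111111111111111
193 000000000001100000000012445554322344321111111111111111111111
194 000000000010100000000001244445433455532111111111111111111111
195 000000000110000000000000123334444555553211111111111111111111
196 000001100100000010000000011234555555555321111111111111111111
197 100000010000000000000000000134555555544321111111111111111111
198 000100100000000000000000000013555554322211111111111111111110
199 000100000000000000000000000101355543111121111121111111111100
1.78 [250.2 177.7] [244.7 181.6]
1.4 [255.  181.8] [249.5 185.7]
1.2 [257.2 184.5] [251.7 188.5]
1.1 [258.1 186. ] [252.7 189.9]
1.0 [259.  187.5] [253.6 191.5]
0.9 [259.8 189. ] [254.4 193. ]
0.8 [260.5 190.6] [255.1 194.5]
```

The lever is now about 1.1 rad, with its red edge at (246–258,185–192), and contact force is low. Computing the arc steps, keeping the front fingertip edge on the button and tilting with the lever.

```bash
cat > arc.py <<'E'
from m import *
def arc(a0,t0,n,da=.1,dt=3.1,h=9.5):
    for i in range(n):
        P,Q=press(a0,t0,h,corner=1),press(a0-da,t0+dt,h,corner=1)
        t=np.radians(t0+dt);D=Q-P
        print(round(a0-da,2),t0+dt,"x %.2f z %.2f"%(D@[-np.cos(t),0,np.sin(t)],D@[-np.sin(t),0,-np.cos(t)]),Q.round(1))
        a0-=da;t0+=dt
E
python3 -c "
from arc import *
arc(1.1,-6,11)"
```

```text
1.0 -2.9 x -2.24 z 1.77 [544.9 -34.  149. ]
0.9 0.20000000000000018 x -2.11 z 1.95 [547.  -34.  147.1]
0.8 3.3000000000000003 x -1.98 z 2.11 [548.9 -34.  144.8]
0.7 6.4 x -1.84 z 2.27 [550.4 -34.  142.4]
0.6 9.5 x -1.69 z 2.42 [551.7 -34.  139.7]
0.5 12.6 x -1.53 z 2.56 [552.6 -34.  136.9]
0.4 15.7 x -1.37 z 2.70 [553.2 -34.  133.9]
0.3 18.8 x -1.21 z 2.83 [553.5 -34.  130.8]
0.2 21.900000000000002 x -1.03 z 2.95 [553.3 -34.  127.7]
0.1 25.000000000000004 x -0.85 z 3.07 [552.8 -34.  124.6]
0.0 28.100000000000005 x -0.67 z 3.17 [551.9 -34.  121.5]
```

>>> carry_out(deltas=[0,3.1,0,-0.0015,-0.001,0.0018,1,0,3.1,0,-0.0018,-0.001,0.002,1,0,0,0,0,0,0,1])

```text
clock: 16.68
eef_pos: [548.6, -32.8, 148.7]
tool_rot: [3.14, -0.005, -3.114]
force: [-0.3, 0.2, 0.2]
width: 0.0
gripper_force: 0.0
```

>>> carry_out(deltas=[0,3.1,0,-0.0018,0,0.0021,1,0,0,0,0,0,0,1])

```text
clock: 16.92
eef_pos: [549.7, -33.3, 146.8]
tool_rot: [3.14, -0.059, -3.114]
force: [-0.2, 0.8, -0.4]
width: 0.3
gripper_force: 0.2
```

>>> carry_out(deltas=[0,3.1,0,-0.0018,0,0.0023,1,0,0,0,0,0,0,1])

```text
clock: 17.18
eef_pos: [551.1, -33.5, 144.7]
tool_rot: [3.14, -0.113, -3.115]
force: [-2.3, -0.1, 1.2]
width: 0.2
gripper_force: 1.1
```

>>> carry_out(deltas=[0,3.1,0,-0.0016,0,0.0024,1,0,0,0,0,0,0,1])

```text
clock: 17.42
eef_pos: [552.5, -33.5, 142.4]
tool_rot: [3.14, -0.166, -3.115]
force: [-2.8, 1.0, 2.3]
width: 0.3
gripper_force: 1.8
```

>>> carry_out(deltas=[0,3.1,0,-0.0014,0,0.0026,1,0,0,0,0,0,0,1])

```text
clock: 17.68
eef_pos: [553.7, -33.4, 139.7]
tool_rot: [3.14, -0.22, -3.115]
force: [-1.9, -0.2, 3.6]
width: -0.2
gripper_force: 2.0
```

>>> carry_out(deltas=[0,3.1,0,-0.0013,0,0.0027,1,0,0,0,0,0,0,1])

```text
clock: 17.92
eef_pos: [554.7, -33.3, 136.9]
tool_rot: [3.14, -0.273, -3.114]
force: [-1.8, -0.0, 4.4]
width: 0.1
gripper_force: 2.0
```

>>> carry_out(deltas=[0,3.1,0,-0.0012,0,0.0028,1,0,0,0,0,0,0,1])

```text
clock: 18.18
eef_pos: [555.5, -33.3, 133.7]
tool_rot: [3.14, -0.327, -3.114]
force: [-0.4, -0.2, 3.1]
width: -0.2
gripper_force: 1.6
```

```bash
python3 - <<'E'
from m import *
import cv2
sc=ctrl.get_image("scene");cv2.imwrite("pics/s4.png",sc[:,:,::-1]);s=sc.astype(int)
print(ctrl.read_state()["eef_pos"],ctrl.read_state()["force"],ctrl.read_state()["qpos"].round(2))
for r in range(172,202): print(r,"".join("R" if s[r,c,0]>s[r,c,1]+45 and s[r,c,0]>1.8*s[r,c,1] else "%x"%(s[r,c].mean().astype(int)//16) for c in range(220,275)))
for a in(1.,.9,.8,.6,.4,.2,0):
    print(a,px("scene",S(p,*rot(a,-55,2),-13)+[0,0,p[6]]).round(1),px("scene",S(p,*rot(a,-55,2),13)+[0,0,p[6]]).round(1))
E
```

```text
[555.4877882  -33.26516765 133.7866837 ] [-0.31924631 -1.15928287  2.22324643] [-0.33  0.85  0.64  1.52 -0.41  1.25  2.  ]
172 00000011RR100000000000000000111111111111111111111011126
173 0000001RRRR10000000000000000111111111110111111111111138
174 110001RRRRRR0000000000000000011111221111111110111111127
175 210000RRRRRR1100000000000000111112221101111111111111113
176 2100001RRRRRR100011000000000001123221110111111111111111
177 21000011RRRRRR11232100000000001233211111111111111111111
178 11100001RRRRRR33444311000010112333211111101111011111111
179 211100001RRRR444444431000132223332111001011111011111111
180 222100010RRR4444433443210132233322111110111111111111111
181 2221100001244443443234431123333321110111001111111111111
182 2221100012444444444333453223433222111111111111111111111
183 2221111134433344444422355323332222211101011111111111111
184 2221211145444444444311134442221112211110111111111111111
185 2222110134554444432101012344211111111111221111121111111
186 2222211012455444321100001234431100111112221111111111111
187 2222221001234543100000123223443110111112211111111111111
188 2222221000013
[... 344 characters left out ...]
94 222211101010000000134554RRRRRRRRRR221101121111111111111
195 22211101111000000001245544RRRRRRRR11001RRR2111111111111
196 2210010112110000000002455544RRRRRRRR12RRRR2111111111111
197 110111111221000000000023555433RRRRRRRRRRR22111111111111
198 10101212222110000000000134433432RRRRRRRR121111111111110
199 101122222222100000000000134344311RRRRRR2111111111111100
200 111222222222110000000000012332100011R111000001111111000
201 1122222222222100000000000012100000000000000000111100000
1.0 [259.  187.5] [253.6 191.5]
0.9 [259.8 189. ] [254.4 193. ]
0.8 [260.5 190.6] [255.1 194.5]
0.6 [261.5 193.6] [256.1 197.6]
0.4 [261.9 196.5] [256.5 200.5]
0.2 [261.8 199.2] [256.5 203.2]
0 [261.2 201.4] [255.9 205.4]
```

Only about 4 N at roughly 0.45 rad is too little if the loop is hooked, so I'll compare the tab's position with the hooked and unhooked cases.

```bash
python3 - <<'E'
from m import *
import cv2
for f in("s2","s3","s4"):
    s=cv2.imread(f"pics/{f}.png")[:,:,::-1].astype(int)
    m=(s[...,0]>s[...,1]+40)&(s[...,0]>1.8*s[...,1]);m[:165]=0;m[183:]=0;m[:,:215]=0;m[:,240:]=0
    r,c=np.nonzero(m);print(f,"tab centroid",c.mean().round(2),r.mean().round(2),len(r))
for a in(1.8,1.1,.45,.3):
    P=pin(a)
    for n in(2.5,4,7,13.5,16):
        L=np.arcsin((n-P[1])/80)+a
        X=np.mean([S(p,*tab(a,L,k))+[0,0,p[6]] for k in(8,30)],0)
        print(a,"bar n",n,"bar u-keeper",(bar(a,L)[0]-62).round(1),"tab px",px("scene",X).round(2))
E
```

```text
s2 tab centroid 226.05 172.98 56
s3 tab centroid 228.07 174.48 56
s4 tab centroid 229.49 176.09 45
1.8 bar n 2.5 bar u-keeper 14.9 tab px [225.28 173.71]
1.8 bar n 4 bar u-keeper 15.4 tab px [225.31 173.27]
1.8 bar n 7 bar u-keeper 16.3 tab px [225.4  172.42]
1.8 bar n 13.5 bar u-keeper 17.7 tab px [225.69 170.67]
1.8 bar n 16 bar u-keeper 18.2 tab px [225.84 170.03]
1.1 bar n 2.5 bar u-keeper 3.0 tab px [227.91 175.92]
1.1 bar n 4 bar u-keeper 3.4 tab px [227.96 175.5 ]
1.1 bar n 7 bar u-keeper 4.1 tab px [228.09 174.69]
1.1 bar n 13.5 bar u-keeper 5.3 tab px [228.48 173.04]
1.1 bar n 16 bar u-keeper 5.5 tab px [228.67 172.44]
0.45 bar n 2.5 bar u-keeper -2.0 tab px [229.28 176.57]
0.45 bar n 4 bar u-keeper -1.8 tab px [229.39 176.21]
0.45 bar n 7 bar u-keeper -1.5 tab px [229.62 175.51]
0.45 bar n 13.5 bar u-keeper -1.3 tab px [230.24 174.08]
0.45 bar n 16 bar u-keeper -1.3 tab px [230.52 173.57]
0.3 bar n 2.5 bar u-keeper -2.3 tab px [229.42 176.54]
0.3 bar n 4 bar u-keeper -2.1 tab px [229.55 176.19]
0.3 bar n 7 bar u-keeper -1.9 tab px [229.81 175.52]
0.3 bar n 13.5 bar u-keeper -1.9 tab px [230.49 174.16]
0.3 bar n 16 bar u-keeper -2.0 tab px [230.79 173.67]
```

The tab sits where the hooked case (bar about 4 mm up) predicts, so the latch is hooked and being drawn. Continuing down.

>>> carry_out(deltas=[0,3.1,0,-0.001,0,0.003,1,0,0,0,0,0,0,1])

```text
clock: 18.48
eef_pos: [555.8, -33.3, 130.4]
tool_rot: [3.14, -0.38, -3.114]
force: [0.4, -0.2, 2.6]
width: -0.3
gripper_force: 1.2
```

>>> carry_out(deltas=[0,3.1,0,-0.0008,0,0.003,1,0,0,0,0,0,0,1])

```text
clock: 18.73
eef_pos: [555.5, -33.2, 127.0]
tool_rot: [3.14, -0.434, -3.114]
force: [0.1, -0.3, 1.7]
width: 0.0
gripper_force: 0.6
```

>>> carry_out(deltas=[0,0,0,0,0,0.0015,1,0,0,0,0,0,0,1])

```text
clock: 18.98
eef_pos: [554.4, -32.9, 126.5]
tool_rot: [3.139, -0.435, -3.114]
force: [2.7, -0.5, 3.6]
width: 0.3
gripper_force: 1.9
```

>>> carry_out(deltas=[0,0,0,0,0,0.0008,1,0,0,0,0,0,0,1])

```text
clock: 19.23
eef_pos: [554.0, -32.9, 125.5]
tool_rot: [3.139, -0.436, -3.114]
force: [4.3, -0.8, 3.7]
width: -0.0
gripper_force: 2.2
```

```bash
python3 - <<'E'
from m import *
import cv2
sc=ctrl.get_image("scene");cv2.imwrite("pics/s5.png",sc[:,:,::-1]);s=sc.astype(int)
print(ctrl.read_state()["eef_pos"],ctrl.read_state()["force"],ctrl.read_state()["qpos"].round(2))
for r in range(186,210): print(r,"".join("R" if s[r,c,0]>s[r,c,1]+40 and s[r,c,0]>1.8*s[r,c,1] else "%x"%(s[r,c].mean().astype(int)//16) for c in range(235,275)))
E
```

```text
[553.86295657 -32.84324085 125.47263011] [ 4.0757917  -0.61323522  4.01949832] [-0.31  0.93  0.62  1.42 -0.4   1.38  1.98]
186 4321000111343224776432111111111111111111
187 3111000123234334676432111011111111111111
188 2100011245423433565322211111111111111111
189 4210123455542344343322111111111111111111
190 442124555554RRR4322111111111111111111111
191 34434555555RRRRR321110111221111111111111
192 1345555554RRRRRRR10001232221111111111111
193 013455554RRRRRRRR21112332211111111111111
194 001345544RRRRRRRRR1113321111111111111111
195 0001245444RRRRRRRRR123310111111111111111
196 10000244444RRRRRRRR233210011111111111111
197 1100012455554RRRRRRR21000111111111111111
198 11100001355543RRRRRR10011RR1111111111110
199 221000001354323RRRRRR1RRRRR1211111111100
200 2210000001332211RRRRRRRRRRR1111111110000
201 22110000001111000RRRRRRRR110111111100000
202 2221000000000000001RRRRR1100000000000000
203 22211000000000000001RRR10000000000000000
204 2221100000000000000001100000000000000000
205 2222110000000000000000000000000000000000
206 2122110000000000000000000000000000000000
207 2222111000000000000000000000000000000000
208 2222221000000000000000000000000000000000
209 2222211100000000000000000000000000000000
```

The lever is near 0.2 rad, and I was dragging slightly inward. From here I'll push along the lever's own normal.

>>> carry_out(deltas=[0,0,0,-0.001,0,0.0018,1,0,0,0,0,0,0,1])

```text
clock: 19.52
eef_pos: [553.2, -32.8, 122.9]
tool_rot: [3.139, -0.439, -3.114]
force: [2.4, -0.5, 2.4]
width: -0.2
gripper_force: 1.4
```

>>> carry_out(deltas=[0,0,0,-0.0006,0,0.002,1,0,0,0,0,0,0,1])

```text
clock: 19.77
eef_pos: [552.5, -32.8, 120.8]
tool_rot: [3.139, -0.439, -3.114]
force: [1.3, 0.4, 0.5]
width: -0.2
gripper_force: 0.5
```

>>> carry_out(deltas=[0,0,0,-0.0003,0,0.0015,1,0,0,0,0,0,0,1])

```text
clock: 20.02
eef_pos: [552.3, -32.9, 119.5]
tool_rot: [3.139, -0.439, -3.114]
force: [-0.0, 0.7, -0.2]
width: 0.1
gripper_force: 0.1
```

>>> carry_out(deltas=[0,0,0,0,0,0.0015,1,0,0,0,0,0,0,1])

```text
clock: 20.27
eef_pos: [551.9, -33.0, 118.2]
tool_rot: [3.139, -0.438, -3.114]
force: [-0.3, 0.0, 0.7]
width: -0.3
gripper_force: 0.0
```

>>> carry_out(deltas=[0,0,0,0,0,0.0012,1,0,0,0,0,0,0,1])

```text
clock: 20.52
eef_pos: [551.9, -33.1, 117.6]
tool_rot: [3.139, -0.437, -3.114]
force: [1.2, 1.2, 4.1]
width: 0.3
gripper_force: 1.6
```

>>> carry_out(deltas=[0,0,0,0,0,0.001,1,0,0,0,0,0,0,1])

```text
clock: 20.78
eef_pos: [551.9, -33.1, 117.4]
tool_rot: [3.139, -0.436, -3.114]
force: [0.0, 0.7, 6.9]
width: -0.0
gripper_force: 3.6
```

A firm stop now. I'll build up to about 15 N.

>>> carry_out(deltas=[0,0,0,0,0,0.0008,1,0,0,0,0,0,0,1])

```text
clock: 21.02
eef_pos: [551.9, -33.1, 117.2]
tool_rot: [3.139, -0.436, -3.114]
force: [1.3, 0.9, 9.6]
width: -0.2
gripper_force: 5.0
```

>>> carry_out(deltas=[0,0,0,0,0,0.0008,1,0,0,0,0,0,0,1])

```text
clock: 21.28
eef_pos: [551.9, -33.1, 117.1]
tool_rot: [3.139, -0.435, -3.113]
force: [2.3, 1.5, 13.2]
width: 0.4
gripper_force: 6.5
```

>>> carry_out(deltas=[0,0,0,0,0,0.0006,1,0,0,0,0,0,0,1])

```text
clock: 21.52
eef_pos: [551.9, -33.2, 116.9]
tool_rot: [3.139, -0.434, -3.113]
force: [3.1, 0.6, 15.2]
width: -0.3
gripper_force: 7.6
```

>>> carry_out(deltas=[0,0,0,0,0,0,1,0,0,0,0,0,0,1,0,0,0,0,0,0,1,0,0,0,0,0,0,1,0,0,0,0,0,0,1])

```text
clock: 22.15
eef_pos: [551.9, -33.1, 117.0]
tool_rot: [3.139, -0.434, -3.113]
force: [3.0, 1.9, 15.8]
width: -0.1
gripper_force: 7.5
```

```bash
python3 - <<'E'
from m import *
import cv2
sc=ctrl.get_image("scene");cv2.imwrite("pics/s6.png",sc[:,:,::-1]);s=sc.astype(int)
print(ctrl.read_state()["force"])
for r in range(188,212): print(r,"".join("R" if s[r,c,0]>s[r,c,1]+40 and s[r,c,0]>1.8*s[r,c,1] else "%x"%(s[r,c].mean().astype(int)//16) for c in range(235,275)))
E
```

```text
[ 2.76707898  1.3054047  14.76027946]
188 2100001244422246765321111111111111111111
189 3100124455543236774322111110111111111111
190 432124555554RR34554222111111111111111111
191 44444555555RRRR3333322111111111111111111
192 2455555554RRRRRR222211111221111111111111
193 023555554RRRRRRR211101111211111111111111
194 011355544RRRRRRRR11112322121111111111111
195 1001355444RRRRRRR11113321111111111111111
196 10002344444RRRRRR11123320011111111111111
197 210001344554RRRRRR2233210011111111111111
198 2110001345554RRRRRR322110001111111111110
199 2110000135543RRRRRR221000001111111111000
200 21110001135421RRRRRR10001110111111111000
201 222100001133211RRRRR11001RR0001011100000
202 2221100000111001RRRRRRRRRRR0000001000000
203 22221000000000000RRRRRRRRR10000000000000
204 222211000000000001RRRRRR1100000000000000
205 2222110000000000000RRRR10000000000000000
206 2222210000000000000111000000000000000000
207 2222211000000000000000000000000000000000
208 2222221000000000000000000000000000000000
209 2222121110000000000000000000000000000000
210 2222212110000000000000000000000000000000
211 2222222110000000000000000000000000000000
```

The lever edge is at (261,201)/(255,205), which matches 0 rad, and about 15 N was held for over 0.6 s. Retreating.

>>> carry_out(deltas=[0,0,0,0,0,-0.005,1,0,0,0,0,0,-0.02,1,0,0,0,0,0,-0.04,1,0,0,0,0,0,-0.05,1,0,0,0,0,0.04,-0.03,1,0,0,0,0,0.05,0,1,0,0,0,0,0.05,0,1,0,0,0,0,0.05,0,1,0,0,0,0,0,0,1,0,0,0,0,0,0,1])

```text
clock: 23.45
eef_pos: [606.5, 157.4, 245.6]
tool_rot: [3.141, -0.438, -3.115]
force: [0.3, -0.3, -0.2]
width: -0.2
gripper_force: 0.0
```

```bash
python3 - <<'E'
from m import *
import cv2
sc=ctrl.get_image("scene");s=sc.astype(int)
st=ctrl.read_state();print(st["eef_pos"],st["force"])
for r in range(170,208): print(r,"".join("R" if s[r,c,0]>s[r,c,1]+40 and s[r,c,0]>1.8*s[r,c,1] else "%x"%(s[r,c].mean().astype(int)//16) for c in range(220,275)))
m=(s[...,0]>s[...,1]+40)&(s[...,0]>1.8*s[...,1]);m[:165]=0;m[183:]=0;m[:,:215]=0;m[:,240:]=0
r,c=np.nonzero(m);print("tab",c.mean(),r.mean(),len(r))
for n in(2.5,4,7,13.5):
    P=pin(0);L=np.arcsin((n-P[1])/80);print(n,bar(0,L)-[58.8,0],px("scene",np.mean([S(p,*tab(0,L,k))+[0,0,p[6]] for k in(8,30)],0)))
E
```

```text
[606.69170234 156.57744137 245.81154138] [ 0.09435665  1.56634778 -0.25791367]
170 111111111111111111111112111110000000010000000000259bccc
171 111111122R211111111111111111110000000000100000000148bcc
172 1111212RRRR211111111111111111100000000001000010000148bc
173 1121112RRRRR211112111111111111110010001010000000000147a
174 1121112RRRRRR111111211111111111100000000000000000000037
175 1111222RRRRRR211111111111111111100000000000000000000003
176 2221121RRRRRRR21222111111111111101000000000000000000000
177 22122211RRRRRR33465321111111111011000000000000000000000
178 12122111RRRRRR67777632211111101101110000000000000000000
179 222222110RRRR788867873211110011111110000000000000000000
180 1112211111R57887655886321100001111111000000000000000000
181 1222221212357876676678631001111111111110000000000000000
182 2222212235765655678767863110111111111100000000000000000
183 2112122377765446788744786321111111111110000000000000000
184 1222212379777678887531378742111111111111110000000000000
185 2222222247988788875311136863211111111111111000000100000
186 1221221124798887642111124676322111111111111100000000000
1
[... 825 characters left out ...]
1111111111000
201 122222222222221122212211244211RRRRRR111RRR2111111110000
202 2222222222222222222222121221110RRRRRRRRRRR2111111000000
203 22222222222222222211112212211101RRRRRRRRR21111100000000
204 222222222222222222221221111221111RRRRRRR111111000000000
205 2222222222212222222221122121111111RRRR11111110000000000
206 22222222222222222222212221112111111RR111111100000000000
207 2222222222222222222222222112111111100011110000000000000
tab 229.7826086956522 175.56521739130434 46
2.5 [1.47499609 2.5       ] [229.51145844 176.2894821 ]
4 [1.49843748 4.        ] [229.66274995 175.97208781]
7 [1.46092796 7.        ] [229.98761037 175.35772294]
13.5 [ 0.99213798 13.5       ] [230.79450872 174.12090183]
```

The lever lies closed, the loop is hooked and the robot is clear, so I'll hand in.

```bash
python3 -c "
from cell import ctrl
print(ctrl.finish_job())"
```

```text
the job is handed in; nothing more can be done
None
```

I handed the job in at about 23.5 s: the loop looked hooked behind the keeper, the lever closed to about 0 rad and was pressed home at about 15 N for over half a second, and the robot ended clear; no verdict came back, and the loop dropped the last stretch onto the lid because the tab slipped out of the fingers early.

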